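Seat the rivet box in the corner stop and hold its lid open

TASK

The loose olive rivet box in the middle of the bench has lost its lid stay, so its lid falls shut by itself. Keeping the lid shut, push the box square and flush into the corner of the grey angle-iron stop, both its back against the long angle and its left side against the short one, then raise its lid to 60 degrees, like the propped box beside it, and keep holding it there with the gripper: you finish while still holding the lid, the box still tight in the corner. Do not disturb the other things on the bench.

Things in the scene. Friction and masses are not known exactly. Their poses are not given: they have to be found in the camera images.
- rivet_box: Loose olive steel box of rivets, slides under 5 to 15 N: 120 deep (x), 170 wide (y), 70 high shut (60 body, 10 pan lid flush with the sides), about 1 kg with its lid. Origin: centre of the underside; x points from the front (white card) to the hinged back, y to its left side, z up. Starts in front of the corner stop, clear of both angles, turned up to 0.3 rad from square with it.
- rivet_lid (a joint): Lid angle of the loose box, rad: 0 shut, grows as the front edge rises about the hinge along the back upper edge; 60 degrees is 1.047, end stop 1.9. About 0.32 kg, no stay, hardly any friction: let go at 60 degrees it falls shut; pushed well past that it can flop open.
- lid_hinge (a point): Middle of the loose box's hinge line, which runs along the box's y: on the back upper edge of the body, 60 above the underside and 60 behind the box's centre.
- lid_handle (a point): Middle of the lid's bow handle: round steel bar 10 thick along the box's y, 96 clear between its feet, centre 35 above the lid's top face (30 clear under it). Lid shut: 85 in front of the hinge line and 45 above it (105 above the bench, 35 behind the box's front). Turns with the lid; the bar can swivel between finger pads closed across it, so the gripper may keep pointing down as the lid rises.
- corner_stop: Grey steel stop fixed to the bench: two upright legs 40 high, 5 thick, at a right angle. Origin: inside corner at bench height. x points through the long leg (back fence, face at x = 0, 200 long from the corner to -y), y through the short leg (face at y = 0, 140 long to -x). Box seated flush: origin at x -60, y -85 in this frame, axes parallel. Feet and screws lie outside the corner.
- propped_box: Another olive rivet box of the same size, screwed down, its lid propped at 60 degrees on a wire stay (about 190 high). Origin: centre of the underside. On the left or the right side of the bench.
- shut_box: A third olive rivet box of the same size, screwed down, lid shut. Origin: centre of the underside. On the other side of the bench.
- squeezer: Steel hand rivet squeezer lying flat, loose, about 300 long, 120 wide, 29 high, jaws to its +x. Origin: under its pivot. Leave alone.
- washer_stack: Stack of round aluminium washer plates on a spindle with a 90 diameter base, 61 high, loose. Origin: centre of the underside. Leave alone.
- cup: Chipped white porcelain cup, 80 diameter, 82 high, handle to its +y, loose. Origin: centre of the underside. Leave alone.
- hammer: Copper-faced hammer lying flat, loose, about 310 long along its x, head at +x, 36 high. Origin: on the bench near the middle of its handle. Leave alone.
- bucking_bar: Dark steel bucking bar, 95 x 34 x 26, loose. Origin: centre of the underside. Leave alone.
Things that resemble listed ones, but are neither listed nor needed, are in the scene too. Leave any orange look-alike of the rivet_box alone.

How it is judged:
By the outcome, as a careful person would: the job done as asked, in the order asked, and still so for the second after the job is handed in, while the arm keeps its last pose, push and grip.
It also fails if it takes over 64 s, if anything falls off the work surface, if the arm or the gripper's body presses on something with over 40 N, if the wrist force passes 120 N, or if a joint passes its speed limit or range.

ROBOT

A 6-joint arm with a two-finger parallel gripper is mounted at the origin on the work surface. World frame = base frame: x ahead of the robot, y to its left, z up, the work surface at z = 0. Lengths are in mm, angles in rad, forces in N, time in s.
With the tool pointing down it reaches from about 375 to 750 mm from the base axis. Payload 9 kg.
Tool frame: the origin (TCP) lies between the finger pads; the fingertips stand 22 mm ahead of it and the grasp point (between the pads) lies 3 mm ahead of it; z points along the fingers, y is the line along which they close (so a half turn about z gives the same grasp; the last joint's range is limited). The gripper opens to 85 mm and grips with 20 to 120 N. Pads are 22 mm wide; open, the fingers measure 114 mm over their backs; the gripper's body (76 mm by 85 mm) begins 54 mm behind the grasp point. The pads swing forward as they close: fully open they stand 13 mm farther back than shut.
Start: joints at [0.949, 0.104, 0.097, 1.564, 0, 1.353], TCP at [235.758, 551.776, 215.631] pointing down, gripper open.
Joint ranges: [-2.99, 2.99], [-0.84, 1.86], [-1.1, 1.16], [-1.84, 2.11], [-1.51, 1.56], [-3.14, 3.14]. Speed limits (rad/s): [2.22, 2.22, 2.57, 3.14, 3.14, 3.14].

INTERFACE

Orientations are given as a rotation vector (axis times angle).
In Python, from rig import robot, snapshot, camera_model, job gives the robot as it stands.
- The arm moves only by the tool carry_out, never from a script. Its argument "deltas" is one flat list of numbers, 7 for each row, row after row: the shift along the tool's x, y, z normalised to -1 to 1, where 1 is 200 mm, then the turn, a rotation vector about the tool's x, y, z normalised to -1 to 1, where 1 is pi rad, then the opening, from 0 (shut) to 1 (fully open). A call has 1 to 12 rows; each row shifts and turns the commanded pose from where the row before left it, along the tool's axes as they then stand; what a row does not reach is not made up. A row lasts 1/8 s, in which the tool goes at most 62.5 mm and 10.7 degrees, less where a joint would pass 70% of its speed; a pose out of reach is approached as far as the arm can. A call with a number of a shift or a turn outside -1 to 1 is refused whole. A call with a gripper value outside its range is refused whole. The fingers move at their own pace and stop on an object; "force" is the grip in N (left out, the last holds). Time passes only in rows, so rows that do not move let the fingers close. It gives the time, the measured TCP pose, the force, the opening and the grip force at its end, in the units of the state.
- robot.get_state(): the state, without advancing time (a new reading comes with each control period).
- snapshot(name): name is "scene" or "top"; returns the picture (480x640x3 uint8, blue, green, red); there is no depth.
- camera_model(name): a dict with "vertical_fov" (degrees; the focal length in pixels is half the picture's height over the tangent of half this angle, whatever the lens; pixels are square), "cx", "cy" (the principal point, pixels), "k1" (the pictures are not rectified: a ray, as slopes to the right and down, at radius r is drawn at 1 + k1 r^2 times it, then the intrinsics apply), "eye" and "attitude" of the camera in the world. Camera axes: x right, y up, looking along -z (the intrinsics and any distortion apply to the point x, -y, -z); pixel columns grow to the right and rows downward; lengths in mm; the calibration is good to about 2 mm. A picture is of the moment at which its call begins. camera_model takes no time and is no camera call.
- job.close_job(): hands the job in; it is judged then, once.
The state is a dict: "time": time; "joint_pos": joint angles; "joint_velocities": joint speeds; "effort": joint torques, N m; "tcp_pos": TCP position; "orientation": TCP orientation; "contact_force": force on the tool from outside, world axes, zero at the start; "torque": the same for the moment, N m; "opening": finger opening in mm; "finger_force": force on a finger pad.
Only numpy, scipy, OpenCV 4.12 (cv2) and the standard library are available. Lean on these libraries where they do the work, as an engineer would, in place of code of your own. Each camera call takes 0.05 s, during which the arm holds its last target. There are 200 camera calls.

## Working session

There is one attempt and no reset: what is moved stays moved. The work goes in short steps, Python scripts to look and compute and a tool call to move; the robot and the scene stay as the last step left them, time stands still between calls to the robot, and variables do not carry over. Pictures are saved under pics/ and viewed, at most 10 in all, crops included, and the job is handed in when it is done.

Besides the shell and the picture viewer there is one more tool, called after "Emit:" as name(argument=value, ...), one argument or row to a line, values as JSON. carry_out: Moves the arm, as the interface text tells. Its arguments: {"type":"object","properties":{"deltas":{"type":"array"},"force":{"type":"number"}},"required":["deltas"]}

```bash
mkdir -p pics; ls; python3 - <<'E'
from rig import robot, snapshot, camera_model
import cv2
for n in("scene","top"):
    cv2.imwrite(f"pics/{n}0.png",snapshot(n)); print(camera_model(n))
print(robot.get_state())
E
```

```text
pics
{'vertical_fov': 47.71619306351113, 'cx': 321.2103308871927, 'cy': 232.79864719788623, 'k1': -0.03525864575121599, 'eye': array([1105.57765768, -584.82492119, 1447.98474868]), 'attitude': array([0.52282511, 0.2073043 , 0.76965238])}
{'vertical_fov': 47.45800877831103, 'cx': 320.2489489450502, 'cy': 239.4514801654892, 'k1': 0.0362557416448522, 'eye': array([ 399.51574558,   -8.75346141, 1806.34989613]), 'attitude': array([ 0.0614496 , -0.06769287, -1.56788586])}
{'time': 0.1, 'joint_pos': array([9.49256415e-01, 1.04662633e-01, 9.65512932e-02, 1.56391152e+00,
       5.72820680e-06, 1.35310687e+00]), 'joint_velocities': array([-0.00177881,  0.00029028,  0.00236418,  0.00069289,  0.00014377,
        0.00035133]), 'effort': array([ 5.69687836e-03, -5.58208752e+01,  5.04718959e+01,  1.31034135e-02,
       -2.89196041e-04,  3.13478822e-06]), 'tcp_pos': array([235.56909538, 551.47206149, 214.8889501 ]), 'orientation': array([-6.29963303e-01, -3.07726750e+00,  1.75553615e-03]), 'contact_force': array([-0.42711566, -0.1704275 ,  0.14671533]), 'torque': array([ 0.00708649, -0.01024295,  0.01167874]), 'finger_force': 0.0, 'opening': 85.4708717725417}
```

View pics/scene0.png

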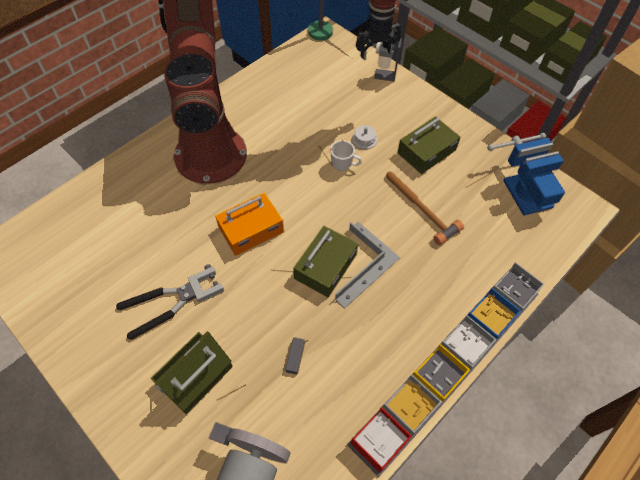

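View pics/top0.png

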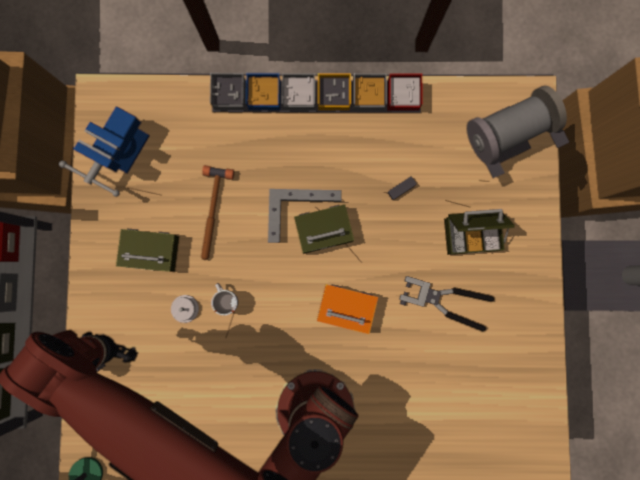

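The scene picture shows the loose olive box near (325,260), with the stop corner behind it near (375,255). In the top picture the box is near (325,230), turned slightly, and the stop's inside corner is near (280,202). The orange look-alike is at (349,308).

```bash
cat > h.py <<'E'
import numpy as np, cv2
from scipy.spatial.transform import Rotation as R
from rig import robot, snapshot, camera_model
def ray(n,px):
    m=camera_model(n); f=240/np.tan(np.radians(m["vertical_fov"]/2))
    K=np.array([[f,0,m["cx"]],[0,f,m["cy"]],[0,0,1]])
    u=cv2.undistortPoints(np.array(px,float).reshape(-1,1,2),K,np.array([m["k1"],0,0,0.]))[:,0]
    d=np.c_[u[:,0],-u[:,1],-np.ones(len(u))]@R.from_rotvec(m["attitude"]).as_matrix().T
    return m["eye"],d
def onz(n,px,z):
    e,d=ray(n,px); return (e+d*((z-e[2])/d[:,2])[:,None])
def two(p,q): # same point in top (p), scene (q): point and gap
    (e1,a),(e2,b)=ray("top",[p]),ray("scene",[q]); a=a[0]/np.linalg.norm(a);b=b[0]/np.linalg.norm(b)
    s=np.linalg.lstsq(np.c_[a,-b],e2-e1,rcond=None)[0]; P,Q=e1+s[0]*a,e2+s[1]*b
    return (P+Q)/2,np.linalg.norm(P-Q)
E
python3 - <<'E'
from h import *
t=cv2.imread("pics/top0.png");s=cv2.imread("pics/scene0.png")
a=cv2.resize(t[180:260,260:365],None,fx=5,fy=5,interpolation=cv2.INTER_CUBIC)
b=cv2.resize(s[215:310,285:405],None,fx=5,fy=5,interpolation=cv2.INTER_CUBIC)
cv2.imwrite("pics/ct.png",cv2.convertScaleAbs(a,alpha=1.5));cv2.imwrite("pics/cs.png",cv2.convertScaleAbs(b,alpha=1.5))
for n,im in(("top",t),("scene",s)):
    hsv=cv2.cvtColor(im,cv2.COLOR_BGR2HSV); 
    m=cv2.inRange(hsv,(27,90,20),(50,255,130))
    for c in cv2.findContours(m,cv2.RETR_EXTERNAL,cv2.CHAIN_APPROX_SIMPLE)[0]:
        if cv2.contourArea(c)>300: print(n,cv2.minAreaRect(c),cv2.approxPolyDP(c,3,True)[:,0].tolist())
E
```

```text
top ((146.01083374023438, 249.8881378173828), (54.39106369018555, 35.67205810546875), 5.52754020690918) [[122, 231], [118, 264], [170, 269], [174, 236]]
top ((475.07427978515625, 222.75743103027344), (32.35107421875, 68.12860107421875), 69.14553833007812) [[512, 224], [505, 217], [500, 224], [495, 220], [496, 214], [469, 215], [470, 224], [464, 226], [462, 215], [450, 215], [446, 222], [449, 250], [448, 219], [459, 230], [478, 225], [500, 229]]
top ((323.8262023925781, 228.2855224609375), (36.6607551574707, 50.57923889160156), 76.32868957519531) [[343, 206], [296, 217], [304, 251], [352, 239]]
scene ((193.75003051757812, 369.7500305175781), (48.790367126464844, 73.53910827636719), 45.0) [[208, 332], [198, 332], [151, 378], [185, 412], [230, 367], [230, 360]]
scene ((325.1153564453125, 260.076904296875), (44.09866714477539, 63.23582458496094), 33.690067291259766) [[323, 227], [294, 267], [294, 277], [327, 296], [334, 286], [331, 282], [343, 273], [357, 244]]
scene ((428.34613037109375, 144.26922607421875), (39.10636520385742, 59.07557678222656), 56.3099365234375) [[435, 117], [400, 14
[... 369 characters left out ...]
[428, 71], [428, 81], [448, 90], [449, 95], [466, 106], [466, 102], [468, 108], [488, 89], [493, 74], [470, 59], [461, 66], [466, 45]]
scene ((510.2258605957031, 12.804100036621094), (161.7412567138672, 67.29195404052734), 30.36427116394043) [[424, 0], [436, 8], [439, 4], [438, 9], [447, 14], [461, 5], [457, 20], [461, 17], [461, 22], [478, 32], [478, 27], [485, 23], [480, 33], [492, 40], [505, 33], [501, 45], [520, 57], [523, 53], [523, 59], [530, 63], [545, 51], [539, 68], [562, 81], [570, 69], [564, 67], [571, 67], [591, 28], [579, 22], [565, 33], [573, 11], [553, 0], [523, 0], [522, 4], [521, 0], [481, 0], [492, 7], [500, 5], [493, 9], [489, 22], [470, 16], [473, 14], [467, 7], [471, 0]]
```

View pics/ct.png

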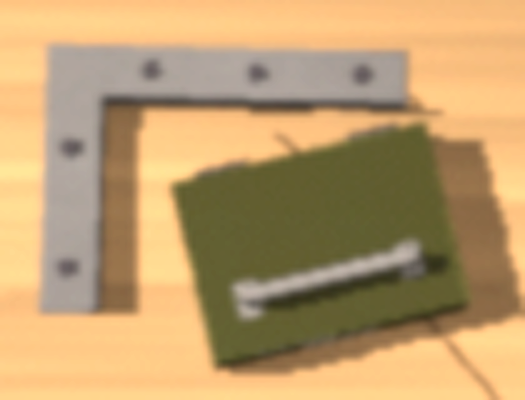

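View pics/cs.png

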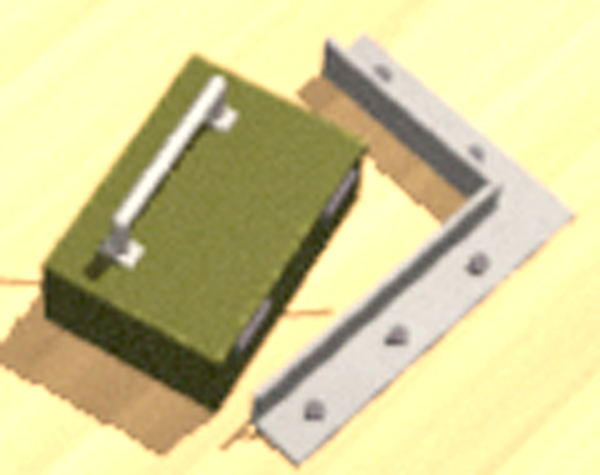

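The crops clearly show the lid corners, handle bar and inside top edges of the stop. In the top crop the lid corners are at (172,185), (427,125), (467,303) and (218,362), the bar runs from (243,293) to (410,250), and the stop's inside corner is at (102,98).

```bash
python3 - <<'E'
from h import *
np.set_printoptions(precision=1,suppress=True)
T=lambda *c:(np.array(c,float)+.5)/5-.5+[260,180]
S=lambda *c:(np.array(c,float)+.5)/5-.5+[285,215]
print("two-view:")
for k,a,b in [("BL",(172,185),(368,150)),("BR",(427,125),(222,362)),("FR",(467,303),(46,268)),("FL",(218,360),(196,57)),
  ("hL",(247,292),(217,82)),("hR",(408,249),(120,222)),("cor",(102,98),(492,188)),("longend",(407,103),(256,398)),("shortend",(98,311),(328,40))]:
    P,g=two(T(*a),S(*b)); print(k,P,round(g,1))
tc=onz("top",[T(172,185),T(427,125),T(467,303),T(218,362)],70)[:,:2]
print(tc,tc.mean(0)); 
for i,j in((0,1),(3,2),(3,0),(2,1)):
    v=tc[j]-tc[i]; print(np.linalg.norm(v),np.arctan2(v[1],v[0]))
print("handle",onz("top",[T(247,292),T(408,249)],105))
st=onz("top",[T(102,98),T(407,103),T(98,311)],40)[:,:2]; print("stop",st)
for k in(1,2): v=st[k]-st[0]; print(np.linalg.norm(v),np.arctan2(v[1],v[0]))
ss=onz("scene",[S(492,188),S(256,398),S(328,40)],40)[:,:2]; print("stop scene",ss)
for k in(1,2): v=ss[k]-ss[0]; print(np.linalg.norm(v),np.arctan2(v[1],v[0]))
for n,q in (("orange",(349,305)),("bb",(402,188)),("propped",(476,232)),("cup",(225,302))): print(n,onz("top",[q],40)[0])
print(robot.get_state()["joint_pos"], R.from_rotvec(robot.get_state()["orientation"]).as_matrix())
E
```

```text
two-view:
BL [618.4  70.4  59. ] 3.5
BR [657.2 -93.   66.5] 5.0
FR [ 542.3 -119.5   59.8] 3.0
FL [504.9  40.   67.8] 3.2
hL [544.   19.7 107.8] 0.1
hR [570.4 -82.3 104.5] 3.4
cor [679.1 117.7  30.9] 2.9
longend [676.2 -82.3  31.8] 3.3
shortend [539.3 119.7  37.2] 5.5
[[ 615.9   68.6]
 [ 655.   -94.7]
 [ 540.5 -120. ]
 [ 502.4   38.7]] [578.4 -26.9]
167.9706169281553 -1.335708419260212
163.2276184463958 -1.3356231642107543
117.31057109539529 0.2580150103703088
117.28380525363782 0.21757698072999204
handle [[544.2  19.8 105. ]
 [571.5 -81.  105. ]]
stop [[676.7 115.9]
 [673.9 -83.2]
 [537.2 117.5]]
199.14540589266485 -1.5848327333499073
139.47036580535686 3.1306464193928027
stop scene [[682.8 114.3]
 [679.7 -84. ]
 [542.1 120.5]]
198.3037918334997 -1.5861385410859918
140.8039560000789 3.0980750117785734
orange [ 334.  -108.4   40. ]
bb [ 714.5 -282.7   40. ]
propped [ 570.4 -520.9   40. ]
cup [343.1 289.6  40. ]
[0.9 0.1 0.1 1.6 0.  1.4] [[-0.9  0.4 -0. ]
 [ 0.4  0.9 -0. ]
 [ 0.  -0.  -1. ]]
```

```bash
cat >> h.py <<'E'
YAW=-0.0145; CORNER=np.array([678.,116.])
def yrot(phi,tilt=0): # tool down, tool y at world angle phi, then tilt about tool y
    y=np.array([np.cos(phi),np.sin(phi),0]);z=np.array([0,0,-1.]);M=np.c_[np.cross(y,z),y,z]
    return M@R.from_rotvec([0,tilt,0]).as_matrix()
def go(p=None,M=None): # normalised tool-frame shift and turn from the measured pose
    s=robot.get_state(); A=R.from_rotvec(s["orientation"]).as_matrix()
    np.set_printoptions(precision=4,suppress=True)
    if p is not None: print("shift",A.T@(np.array(p)-s["tcp_pos"])/200)
    if M is not None: print("turn",R.from_matrix(A.T@M).as_rotvec()/np.pi)
    print("t",s["time"],"tcp",s["tcp_pos"],"F",s["contact_force"],"open",s["opening"],"grip",s["finger_force"])
E
python3 - <<'E'
from h import *
go(M=yrot(YAW))
A=yrot(YAW,np.pi/6); print("then shift",A.T@(np.array([585,-190,120])-robot.get_state()["tcp_pos"])/200)
E
```

```text
turn [-0.0004  0.0001  0.3761]
t 0.1 tcp [235.5691 551.4721 214.889 ] F [-0.4271 -0.1704  0.1467] open 85.4708717725417 grip 0.0
then shift [-3.4256  1.8007 -1.4299]
```

Emit:
carry_out(
  deltas=[0,0,0,0,0,0.0537,0.55,0,0,0,0,0,0.0537,0.55,0,0,0,0,0,0.0537,0.55,0,0,0,0,0,0.0537,0.55,0,0,0,0,0,0.0537,0.55,0,0,0,0,0,0.0537,0.55,0,0,0,0,0,0.0537,0.55,0,0,0,0,0.0417,0,0.55,0,0,0,0,0.0417,0,0.55,0,0,0,0,0.0417,0,0.55,0,0,0,0,0.0417,0,0.55,0,0,0,0,0,0,0.55],
)

```text
time: 1.6
tcp_pos: [234.9, 549.6, 213.0]
orientation: [-1.945, -1.913, -0.517]
contact_force: [0.1, 0.4, 0.8]
opening: 47.1
finger_force: 0.0
```

```bash
python3 -c "
from h import *
go([585,-190,180],yrot(YAW,np.pi/6))"
```

```text
shift [-3.2621  1.809  -1.6891]
turn [-0.0003  0.0006 -0.0007]
t 1.6 tcp [234.9046 549.6103 212.9741] F [0.1076 0.3773 0.7756] open 47.106877640620304 grip 0.0
```

Emit:
carry_out(
  deltas=[-0.163,0.0905,-0.0845,0,0,0,0.55,-0.163,0.0905,-0.0845,0,0,0,0.55,-0.163,0.0905,-0.0845,0,0,0,0.55,-0.163,0.0905,-0.0845,0,0,0,0.55,-0.163,0.0905,-0.0845,0,0,0,0.55,-0.163,0.0905,-0.0845,0,0,0,0.55,-0.163,0.0905,-0.0845,0,0,0,0.55,-0.163,0.0905,-0.0845,0,0,0,0.55,-0.163,0.0905,-0.0845,0,0,0,0.55,-0.163,0.0905,-0.0845,0,0,0,0.55],
)

```text
time: 2.85
tcp_pos: [413.0, 180.8, 199.9]
orientation: [-1.941, -1.916, -0.518]
contact_force: [0.0, 0.3, -0.1]
opening: 47.2
finger_force: 0.0
```

Emit:
carry_out(
  deltas=[-0.163,0.0905,-0.0845,0,0,0,0.55,-0.163,0.0905,-0.0845,0,0,0,0.55,-0.163,0.0905,-0.0845,0,0,0,0.55,-0.163,0.0905,-0.0845,0,0,0,0.55,-0.163,0.0905,-0.0845,0,0,0,0.55,-0.163,0.0905,-0.0845,0,0,0,0.55,-0.163,0.0905,-0.0845,0,0,0,0.55,-0.163,0.0905,-0.0845,0,0,0,0.55,-0.163,0.0905,-0.0845,0,0,0,0.55,-0.163,0.0905,-0.0845,0,0,0,0.55,0,0,0,0,0,0,0.55],
)

```text
time: 4.22
tcp_pos: [588.5, -189.4, 179.2]
orientation: [-1.941, -1.912, -0.517]
contact_force: [-0.6, 0.6, -0.1]
opening: 46.9
finger_force: 0.0
```

```bash
python3 -c "
from h import *
go([585,-190,38],yrot(YAW,np.pi/6))"
```

```text
shift [-0.3563 -0.0147  0.6096]
turn [-0.0011 -0.0002 -0.0005]
t 4.225 tcp [ 588.4806 -189.3764  179.2011] F [-0.5582  0.552  -0.0551] open 46.94725871100746 grip 0.0
```

Emit:
carry_out(
  deltas=[-0.089,-0.004,0.1524,0,0,0,0.55,-0.089,-0.004,0.1524,0,0,0,0.55,-0.089,-0.004,0.1524,0,0,0,0.55,-0.089,-0.004,0.1524,0,0,0,0.55,0,0,0,0,0,0,0.55,0.0866,0,0.05,0,0,0,0.55,0.0866,0,0.05,0,0,0,0.55,0.0433,0,0.025,0,0,0,0.55,0.0433,0,0.025,0,0,0,0.55,0,0,0,0,0,0,0.55],
)

```text
time: 5.48
tcp_pos: [585.4, -127.1, 41.4]
orientation: [-1.941, -1.916, -0.521]
contact_force: [-0.8, -0.3, 0.2]
opening: 47.3
finger_force: 0.0
```

Emit:
carry_out(
  deltas=[0.0303,0,0.0175,0,0,0,0.55,0.0303,0,0.0175,0,0,0,0.55,0.0303,0,0.0175,0,0,0,0.55,0.0303,0,0.0175,0,0,0,0.55,0,0,0,0,0,0,0.55],
)

```text
time: 6.1
tcp_pos: [585.5, -99.7, 40.9]
orientation: [-1.942, -1.915, -0.52]
contact_force: [-0.8, -2.7, 0.8]
opening: 46.9
finger_force: 1.4
```

```bash
cat >> h.py <<'E'
def box(z=70):
    im=snapshot("top"); m=cv2.inRange(cv2.cvtColor(im,cv2.COLOR_BGR2HSV),(27,90,20),(50,255,130))
    m[:185]=0;m[262:]=0;m[:,:260]=0;m[:,380:]=0
    c=max(cv2.findContours(m,cv2.RETR_EXTERNAL,cv2.CHAIN_APPROX_NONE)[0],key=cv2.contourArea)
    P=onz("top",c[:,0],z)[:,:2].astype(np.float32); (ce,wh,a)=cv2.minAreaRect(P)
    print("box",np.array(ce),wh,a,"yaw",np.radians((a+45)%90-45)); return im
E
python3 - <<'E'
from h import *
go([585,-84,38],yrot(YAW,np.pi/6)); im=box()
a=cv2.resize(im[170:290,250:400],None,fx=5,fy=5,interpolation=cv2.INTER_CUBIC); cv2.imwrite("pics/p1.png",cv2.convertScaleAbs(a,alpha=1.5))
E
```

```text
shift [ 0.0608 -0.0037  0.0517]
turn [-0.0001  0.0002  0.0002]
t 6.1 tcp [585.5259 -99.7139  40.8764] F [-0.8055 -2.748   0.8219] open 46.91714478682546 grip 1.3819019822403789
box [581.7756  -9.4018] (118.32147216796875, 160.88504028320312) 12.204206466674805 yaw 0.21300358543665895
```

View pics/p1.png

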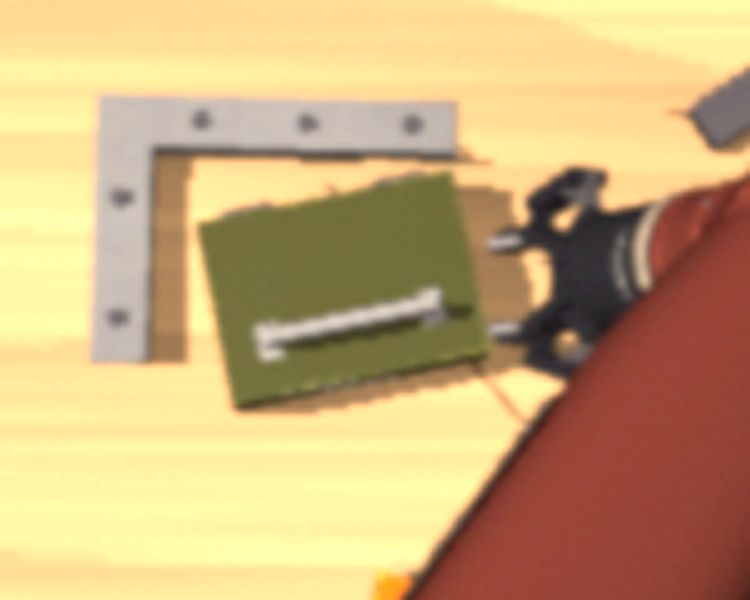

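The box has slid with the front finger at its right side, near crop (505,330), and has turned a little. I'll widen the fingers and keep pushing.

Emit:
carry_out(
  deltas=[0,0,0,0,0,0,0.75,0.026,0,0.017,0,0,0,0.75,0.026,0,0.017,0,0,0,0.75,0.026,0,0.017,0,0,0,0.75,0.026,0,0.017,0,0,0,0.75,0,0,0,0,0,0,0.75],
)

```text
time: 6.9
tcp_pos: [586.0, -75.1, 40.0]
orientation: [-1.942, -1.915, -0.52]
contact_force: [-0.3, -5.9, 2.7]
opening: 64.5
finger_force: 2.4
```

```bash
python3 - <<'E'
from h import *
go([585,-84,38],yrot(YAW,np.pi/6)); im=box()
E
```

```text
shift [-0.0436 -0.0044 -0.0138]
turn [0.     0.0002 0.0002]
t 6.9 tcp [586.0041 -75.0799  39.9549] F [-0.2952 -5.9452  2.7107] open 64.4666276674899 grip 2.4157387856394053
box [586.9697  12.777 ] (119.18346405029297, 162.0483856201172) 8.33543872833252 yaw 0.14548085040765163
```

Emit:
carry_out(
  deltas=[0.022,0,0.0135,0,0,0,0.75,0.022,0,0.0135,0,0,0,0.75,0.022,0,0.0135,0,0,0,0.75,0,0,0,0,0,0,0.75],
)

```text
time: 7.45
tcp_pos: [586.2, -59.8, 39.7]
orientation: [-1.942, -1.915, -0.52]
contact_force: [-0.8, -6.7, 4.0]
opening: 63.9
finger_force: 3.0
```

```bash
python3 - <<'E'
from h import *
go([585,-84,38],yrot(YAW,np.pi/6)); im=box()
a=cv2.resize(im[170:290,250:400],None,fx=5,fy=5,interpolation=cv2.INTER_CUBIC); cv2.imwrite("pics/p2.png",cv2.convertScaleAbs(a,alpha=1.5))
E
```

```text
shift [-0.1089 -0.0044 -0.0531]
turn [0.     0.0003 0.0002]
t 7.45 tcp [586.2153 -59.8301  39.6706] F [-0.8452 -6.6707  4.0237] open 63.878355461538916 grip 3.0103447870351374
box [591.5391  26.5968] (118.58448028564453, 164.8313446044922) 4.647275447845459 yaw 0.08111025781199728
```

View pics/p2.png

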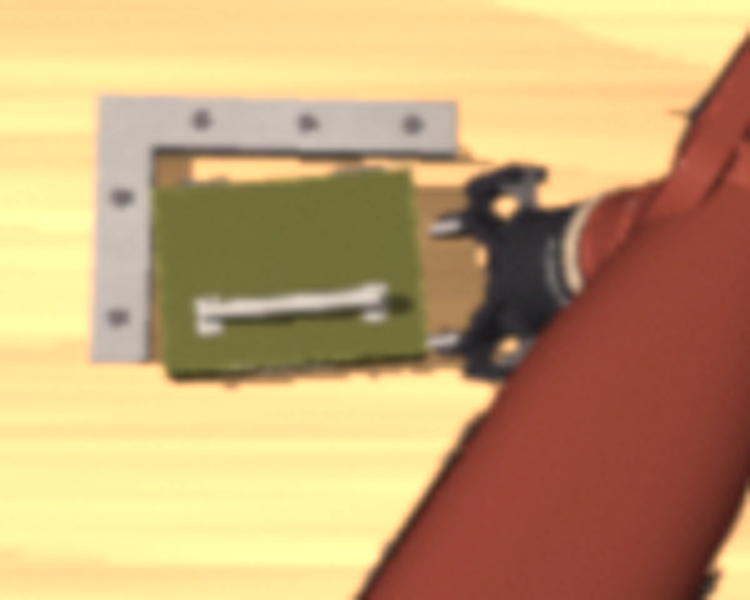

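The box's back-left corner, at crop (155,190), is about to meet the short leg, and the remaining turn is about 0.09 rad. I'll go on gently until the force rises.

Emit:
carry_out(
  deltas=[0.0173,0,0.0105,0,0,0,0.75,0.0173,0,0.0105,0,0,0,0.75,0,0,0,0,0,0,0.75],
)

```text
time: 7.88
tcp_pos: [585.9, -56.3, 39.5]
orientation: [-1.948, -1.92, -0.512]
contact_force: [-11.4, -30.3, 9.3]
opening: 64.3
finger_force: 14.3
```

```bash
python3 - <<'E'
from h import *
go(); im=box()
E
```

```text
t 7.875 tcp [585.8953 -56.3456  39.5156] F [-11.3574 -30.2918   9.2955] open 64.25362666820952 grip 14.3213193397969
box [591.9926  28.761 ] (118.07317352294922, 164.3715057373047) 3.6419811248779297 yaw 0.06356456192460663
```

Emit:
carry_out(
  deltas=[0,0,0,0,0,0,0.75,0,0,0,0,0,0,0.75],
)

```text
time: 8.18
tcp_pos: [585.9, -56.4, 39.5]
orientation: [-1.948, -1.919, -0.512]
contact_force: [-11.8, -28.9, 8.9]
opening: 63.8
finger_force: 14.1
```

```bash
python3 - <<'E'
from h import *
go([605,-170,100],yrot(YAW+np.pi/2,-np.pi/6)); im=box()
a=cv2.resize(im[170:290,250:400],None,fx=5,fy=5,interpolation=cv2.INTER_CUBIC); cv2.imwrite("pics/p3.png",cv2.convertScaleAbs(a,alpha=1.5))
E
```

```text
shift [-0.3442  0.1039 -0.5425]
turn [-0.0024 -0.2576 -0.5189]
t 8.175 tcp [585.862  -56.3527  39.4723] F [-11.7653 -28.8942   8.9375] open 63.750748265847925 grip 14.098398657515645
box [591.9934  28.7488] (118.07317352294922, 164.75502014160156) 3.6419811248779297 yaw 0.06356456192460663
```

View pics/p3.png

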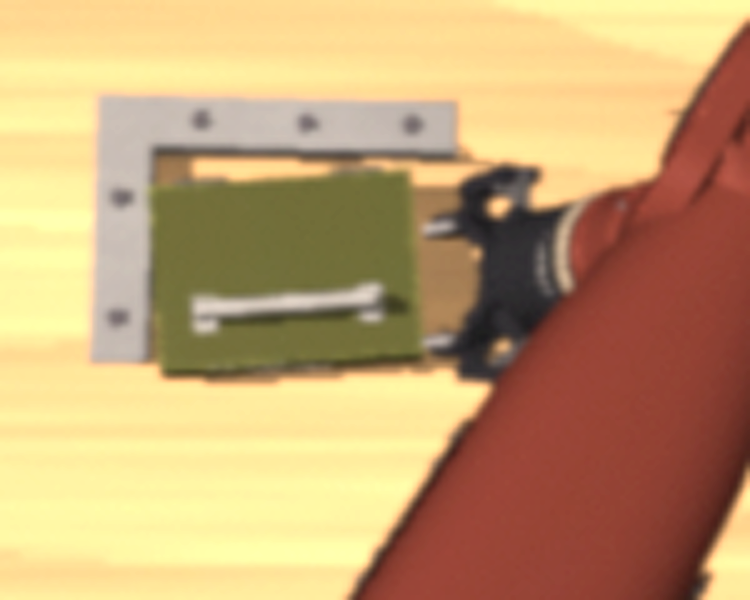

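The box is in contact at the back-left corner, crop (152,188), and still yawed about 0.07, which is a friction jam. I'll back off and push from the front, which also turns it square.

Emit:
carry_out(
  deltas=[-0.16,0,-0.0925,0,0,0,0.75,-0.16,0,-0.0925,0,0,0,0.75,-0.16,0,-0.0925,0,0,0,0.75,0.1,0,-0.173,0,0,0,0.75,0.1,0,-0.173,0,0,0,0.75,0.1,0,-0.173,0,0,0,0.75,0.1,0,-0.173,0,0,0,0.75],
)

```text
time: 9.1
tcp_pos: [584.5, -161.4, 200.0]
orientation: [-1.941, -1.913, -0.521]
contact_force: [0.3, -0.3, 0.4]
opening: 64.2
finger_force: 0.0
```

Emit:
carry_out(
  deltas=[0,0,0,0,-0.0234,-0.0472,0.75,0,0,0,0,-0.0234,-0.0472,0.75,0,0,0,0,-0.0234,-0.0472,0.75,0,0,0,0,-0.0234,-0.0472,0.75,0,0,0,0,-0.0234,-0.0472,0.75,0,0,0,0,-0.0234,-0.0472,0.75,0,0,0,0,-0.0234,-0.0472,0.75,0,0,0,0,-0.0234,-0.0472,0.75,0,0,0,0,-0.0234,-0.0472,0.75,0,0,0,0,-0.0234,-0.0472,0.75,0,0,0,0,-0.0234,-0.0472,0.75,0,0,0,0,0,0,0.75],
)

```text
time: 10.6
tcp_pos: [583.6, -161.1, 197.7]
orientation: [0.021, 2.623, 0.004]
contact_force: [0.3, -0.1, 0.5]
opening: 63.9
finger_force: 0.0
```

```bash
python3 - <<'E'
from h import *
go([485,25,190],yrot(YAW+np.pi/2,-np.pi/6)); im=box()
A=yrot(YAW+np.pi/2,-np.pi/6); print("down100",A.T@[0,0,-.5],"fwd10",A.T@[.05,0,0])
E
```

```text
shift [ 0.4614  0.9235 -0.2118]
turn [ 0.0019 -0.0017 -0.0009]
t 10.6 tcp [ 583.5593 -161.1494  197.7304] F [ 0.3304 -0.0895  0.532 ] open 63.94610369571253 grip 0.0
box [591.9846  28.7951] (118.39154815673828, 164.33438110351562) 3.7070326805114746 yaw 0.06469992575395626
down100 [0.25  0.    0.433] fwd10 [-0.0433  0.0007  0.025 ]
```

Emit:
carry_out(
  deltas=[0.077,0.154,-0.0353,0,0,0,0.75,0.077,0.154,-0.0353,0,0,0,0.75,0.077,0.154,-0.0353,0,0,0,0.75,0.077,0.154,-0.0353,0,0,0,0.75,0.077,0.154,-0.0353,0,0,0,0.75,0.077,0.154,-0.0353,0,0,0,0.75,0,0,0,0,0,0,0.75,0.076,0,0.1316,0,0,0,0.75,0.076,0,0.1316,0,0,0,0.75],
)

```text
time: 11.78
tcp_pos: [527.7, 21.0, 136.2]
orientation: [0.019, 2.673, 0.012]
contact_force: [-0.5, -1.2, 0.1]
opening: 63.9
finger_force: 0.0
```

```bash
python3 - <<'E'
from h import *
go([483,25,38],yrot(YAW+np.pi/2,-np.pi/6))
E
```

```text
shift [0.4218 0.0114 0.3371]
turn [ 0.0038 -0.0174 -0.001 ]
t 11.775 tcp [527.7404  21.0314 136.2352] F [-0.5144 -1.186   0.1327] open 63.93656519719336 grip 0.0
```

```bash
python3 - <<'E'
from h import *
print(robot.get_state()["joint_pos"])
go([480,25,140],yrot(YAW+np.pi/2,0))
E
```

```text
[-0.2938835  -0.83831079 -0.87739344  1.08157405  0.13647667 -0.24820539]
shift [ 0.2047  0.0173 -0.1246]
turn [0.0039 0.1492 0.    ]
t 11.775 tcp [527.7404  21.0314 136.2352] F [-0.5144 -1.186   0.1327] open 63.93656519719336 grip 0.0
```

Emit:
carry_out(
  deltas=[0,0,0,0,0.042,0,0.75,0,0,0,0,0.042,0,0.75,0.1,0,-0.05,0,0,0,0.75,0,0,0,0,0,0,0.75],
)

```text
time: 12.28
tcp_pos: [504.9, 21.3, 141.1]
orientation: [0.02, 2.914, 0.017]
contact_force: [0.2, -0.4, 0.2]
opening: 64.4
finger_force: 0.0
```

```bash
python3 - <<'E'
from h import *
print(robot.get_state()["joint_pos"])
go([495,25,130],yrot(YAW+np.pi/2,-np.radians(12)))
E
```

```text
[-0.26169282 -0.52455177 -0.60851802  1.26911904  0.06790612 -0.24075175]
shift [0.0611 0.017  0.0429]
turn [ 0.0042  0.0058 -0.0001]
t 12.275 tcp [504.9323  21.3378 141.0671] F [ 0.1837 -0.4186  0.234 ] open 64.35183840361171 grip 0.0
```

Emit:
carry_out(
  deltas=[0.11,0.017,0.0325,0.004,0.006,0,0.75,0.0312,0,0.147,0,0,0,0.75,0.0312,0,0.147,0,0,0,0.75,0.0312,0,0.147,0,0,0,0.75,0,0,0,0,0,0,0.75],
)

```text
time: 12.9
tcp_pos: [484.5, 25.5, 39.4]
orientation: [0.02, 2.931, -0.002]
contact_force: [-0.7, 0.4, 0.4]
opening: 63.8
finger_force: 0.0
```

```bash
python3 - <<'E'
from h import *
print(robot.get_state()["joint_pos"])
M=yrot(YAW+np.pi/2,-np.radians(12))
go([495,25,40],M); print(M.T@[.05,0,0]); box()
E
```

```text
[-0.25147617 -0.54109898 -0.80216023  1.10488886  0.04923273 -0.23262495]
shift [-0.0519 -0.0019  0.0078]
turn [0.     0.0004 0.0002]
t 12.9 tcp [484.5313  25.5342  39.3631] F [-0.7104  0.4328  0.4116] open 63.83262429169688 grip 0.0
[-0.0489  0.0007  0.0104]
box [592.2039  28.6449] (118.37239837646484, 164.507568359375) 3.400230646133423 yaw 0.05934522010224243
```

Emit:
carry_out(
  deltas=[-0.0489,0.0007,0.0104,0,0,0,0.75,-0.0489,0.0007,0.0104,0,0,0,0.75,-0.0489,0.0007,0.0104,0,0,0,0.75,-0.0294,0.0004,0.0062,0,0,0,0.75,-0.0294,0.0004,0.0062,0,0,0,0.75,-0.0294,0.0004,0.0062,0,0,0,0.75,0,0,0,0,0,0,0.75],
)

```text
time: 13.82
tcp_pos: [533.0, 26.1, 40.6]
orientation: [0.017, 2.931, -0.001]
contact_force: [-4.2, 0.9, 2.2]
opening: 64.3
finger_force: 2.1
```

```bash
python3 - <<'E'
from h import *
go(); box()
E
```

```text
t 13.825 tcp [532.9677  26.0914  40.6309] F [-4.2383  0.8859  2.1599] open 64.29580605645194 grip 2.070148524362594
box [596.0602  28.0571] (119.14714813232422, 164.88380432128906) 2.101184606552124 yaw 0.03667258957655618
```

Emit:
carry_out(
  deltas=[-0.0245,0.0004,0.0052,0,0,0,0.75,-0.0245,0.0004,0.0052,0,0,0,0.75,-0.0245,0.0004,0.0052,0,0,0,0.75,0,0,0,0,0,0,0.75],
)

```text
time: 14.38
tcp_pos: [547.8, 26.3, 40.4]
orientation: [0.017, 2.931, -0.001]
contact_force: [-4.3, 1.9, 2.8]
opening: 64.3
finger_force: 2.5
```

```bash
python3 - <<'E'
from h import *
go(); box()
E
```

```text
t 14.375 tcp [547.8403  26.286   40.4424] F [-4.2856  1.8831  2.7592] open 64.28001365498223 grip 2.5450174184516072
box [608.6213  24.0579] (163.32119750976562, 119.9297866821289) 88.53519439697266 yaw -0.025565680674488167
```

Emit:
carry_out(
  deltas=[-0.0196,0.0003,0.0042,0,0,0,0.75,-0.0147,0.0002,0.0031,0,0,0,0.75,-0.0098,0.0001,0.0021,0,0,0,0.75,0,0,0,0,0,0,0.75],
)

```text
time: 14.92
tcp_pos: [553.6, 26.4, 40.0]
orientation: [0.018, 2.938, -0.002]
contact_force: [-30.5, 2.4, 20.9]
opening: 64.3
finger_force: 15.0
```

```bash
python3 - <<'E'
from h import *
go(); box()
E
```

```text
t 14.925 tcp [553.5534  26.3774  39.9853] F [-30.4508   2.3939  20.8838] open 64.25048874499446 grip 15.004420727491379
box [614.8228  25.2551] (166.78797912597656, 119.69468688964844) 88.66180419921875 yaw -0.02335592275999492
```

Emit:
carry_out(
  deltas=[0.098,-0.001,-0.021,0,0,0,0.75,0.098,-0.001,-0.021,0,0,0,0.75,-0.039,0,-0.183,0,0,0,0.75,-0.039,0,-0.183,0,0,0,0.75,-0.039,0,-0.183,0,0,0,0.75,-0.039,0,-0.183,0,0,0,0.75,0,0,0,0,0,0,0.75],
)

```text
time: 15.85
tcp_pos: [519.0, 25.4, 194.3]
orientation: [0.018, 2.924, -0.005]
contact_force: [0.3, -0.3, -0.0]
opening: 64.1
finger_force: 0.0
```

```bash
python3 - <<'E'
from h import *
M=yrot(YAW,np.radians(20))
go(None,M); box()
print(M.T@(np.array([612,-135,190])-robot.get_state()["tcp_pos"])/200, "down150",M.T@[0,0,-.75],"y10",M.T@[0,.05,0])
E
```

```text
turn [-0.0336  0.1417  0.5051]
t 15.85 tcp [519.0308  25.3981 194.2501] F [ 0.256  -0.3058 -0.0334] open 64.11855054958146 grip 0.0
box [613.2407  22.2606] (119.23918914794922, 163.65359497070312) 0.12205726653337479 yaw 0.0021303011769916755
[-0.7515  0.4812 -0.2631] down150 [-0.2565  0.      0.7048] y10 [ 0.047  -0.0007  0.0171]
```

Emit:
carry_out(
  deltas=[0,0,0,-0.0034,0.0142,0.0505,0.75,0,0,0,-0.0034,0.0142,0.0505,0.75,0,0,0,-0.0034,0.0142,0.0505,0.75,0,0,0,-0.0034,0.0142,0.0505,0.75,0,0,0,-0.0034,0.0142,0.0505,0.75,0,0,0,-0.0034,0.0142,0.0505,0.75,0,0,0,-0.0034,0.0142,0.0505,0.75,0,0,0,-0.0034,0.0142,0.0505,0.75,0,0,0,-0.0034,0.0142,0.0505,0.75,0,0,0,-0.0034,0.0142,0.0505,0.75,0,0,0,0,0,0,0.75],
)

```text
time: 17.27
tcp_pos: [516.4, 25.5, 188.7]
orientation: [-2.044, -2.012, -0.356]
contact_force: [-0.1, 0.1, 0.1]
opening: 64.0
finger_force: 0.0
```

Emit:
carry_out(
  deltas=[-0.15,0.096,-0.0526,0,0,0,0.75,-0.15,0.096,-0.0526,0,0,0,0.75,-0.15,0.096,-0.0526,0,0,0,0.75,-0.15,0.096,-0.0526,0,0,0,0.75,-0.15,0.096,-0.0526,0,0,0,0.75,0,0,0,0,0,0,0.75],
)

```text
time: 18.02
tcp_pos: [611.1, -136.0, 185.4]
orientation: [-2.042, -2.015, -0.356]
contact_force: [0.1, 0.1, -0.6]
opening: 64.2
finger_force: 0.0
```

```bash
python3 - <<'E'
from h import *
go([612,-135,38],yrot(YAW,np.radians(20))); box()
E
```

```text
shift [-0.2491  0.0091  0.6936]
turn [-0.0022 -0.0008  0.    ]
t 18.025 tcp [ 611.1339 -135.9684  185.4003] F [ 0.0516  0.0831 -0.5501] open 64.23025791764984 grip 0.0
box [613.2407  22.2606] (119.23918914794922, 163.65359497070312) 0.12205726653337479 yaw 0.0021303011769916755
```

Emit:
carry_out(
  deltas=[-0.0623,0.002,0.1734,0,0,0,0.75,-0.0623,0.002,0.1734,0,0,0,0.75,-0.0623,0.002,0.1734,0,0,0,0.75,-0.0623,0.002,0.1734,0,0,0,0.75,0,0,0,0,0,0,0.75,0.07,-0.001,0.0255,0,0,0,0.75,0.07,-0.001,0.0255,0,0,0,0.75,0.047,-0.001,0.0171,0,0,0,0.75,0.033,0,0.012,0,0,0,0.75,0.0235,0,0.0086,0,0,0,0.75,0.0235,0,0.0086,0,0,0,0.75,0,0,0,0,0,0,0.75],
)

```text
time: 19.58
tcp_pos: [611.7, -76.4, 40.0]
orientation: [-2.044, -2.013, -0.357]
contact_force: [-0.5, -0.3, 0.2]
opening: 63.8
finger_force: 0.0
```

```bash
python3 - <<'E'
from h import *
go(); box()
E
```

```text
t 19.575 tcp [611.674  -76.3538  39.9947] F [-0.5071 -0.3427  0.1933] open 63.77450596446437 grip 0.0
box [613.2407  22.2606] (119.23920440673828, 163.65362548828125) 0.12206970155239105 yaw 0.002130518209016057
```

Emit:
carry_out(
  deltas=[0.0235,0,0.0086,0,0,0,0.75,0.0235,0,0.0086,0,0,0,0.75,0.0235,0,0.0086,0,0,0,0.75,0,0,0,0,0,0,0.75],
)

```text
time: 20.12
tcp_pos: [611.9, -61.3, 40.1]
orientation: [-2.044, -2.014, -0.357]
contact_force: [0.5, -0.1, -0.2]
opening: 64.1
finger_force: 0.1
```

```bash
python3 - <<'E'
from h import *
go(); box()
E
```

```text
t 20.125 tcp [611.9158 -61.2513  40.0916] F [ 0.4562 -0.1444 -0.2429] open 64.12773601913426 grip 0.1214837352745235
box [613.2372  23.8638] (119.23918151855469, 166.86013793945312) 0.12211865186691284 yaw 0.002131372553174349
```

Just reached contact; a little more.

Emit:
carry_out(
  deltas=[0.0188,0,0.0068,0,0,0,0.75,0.0141,0,0.0051,0,0,0,0.75,0,0,0,0,0,0,0.75],
)

```text
time: 20.55
tcp_pos: [612.1, -55.6, 40.1]
orientation: [-2.046, -2.014, -0.355]
contact_force: [-1.3, -6.0, 0.4]
opening: 64.1
finger_force: 2.8
```

```bash
python3 - <<'E'
from h import *
go(); box()
E
```

```text
t 20.55 tcp [612.071  -55.5856  40.104 ] F [-1.3466 -6.0122  0.4227] open 64.10123974409062 grip 2.760130176320672
box [614.7466  30.3011] (164.0394744873047, 120.1198501586914) 88.58168029785156 yaw -0.024754348648395527
```

Emit:
carry_out(
  deltas=[0.0118,0,0.0043,0,0,0,0.75,0,0,0,0,0,0,0.75],
)

```text
time: 20.85
tcp_pos: [612.1, -53.3, 40.1]
orientation: [-2.046, -2.014, -0.355]
contact_force: [-1.6, -6.1, -0.5]
opening: 63.9
finger_force: 3.2
```

```bash
python3 - <<'E'
from h import *
go(); im=box()
a=cv2.resize(im[170:290,250:400],None,fx=5,fy=5,interpolation=cv2.INTER_CUBIC); cv2.imwrite("pics/p4.png",cv2.convertScaleAbs(a,alpha=1.5))
E
```

```text
t 20.85 tcp [612.1079 -53.267   40.1206] F [-1.6056 -6.0582 -0.4999] open 63.89174023419746 grip 3.209526389837265
box [615.111   32.7222] (163.92527770996094, 119.95845031738281) 88.87307739257812 yaw -0.019668509914671208
```

View pics/p4.png

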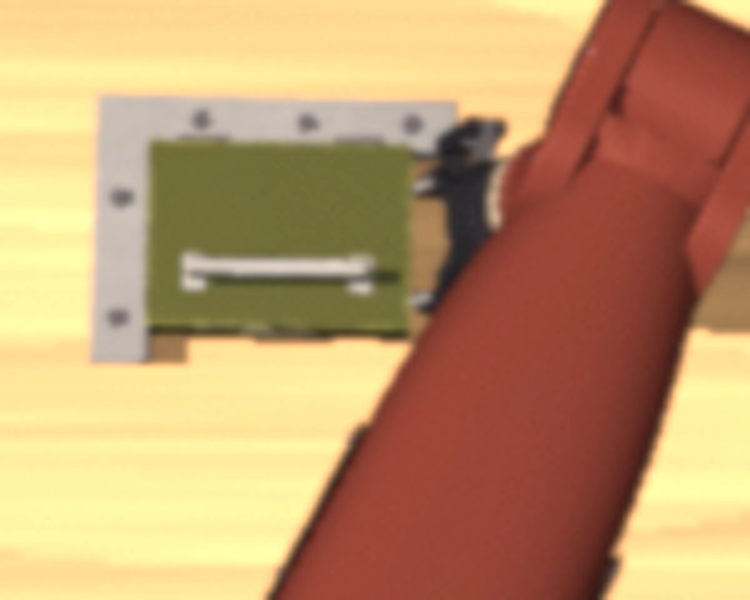

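The box is square and against the fence. Its left edge, at crop x≈148, is at the short leg, but the force is still only sliding friction, so I'll push a few mm more.

Emit:
carry_out(
  deltas=[0.0118,0,0.0043,0,0,0,0.75,0.0071,0,0.0026,0,0,0,0.75,0,0,0,0,0,0,0.75],
)

```text
time: 21.28
tcp_pos: [612.2, -52.9, 40.1]
orientation: [-2.051, -2.016, -0.349]
contact_force: [-5.1, -22.4, 0.8]
opening: 64.4
finger_force: 11.3
```

```bash
python3 - <<'E'
from h import *
go(); im=box()
E
```

```text
t 21.275 tcp [612.18   -52.8965  40.1446] F [ -5.0653 -22.3957   0.8173] open 64.40991600112761 grip 11.312934681773186
box [615.0476  32.8314] (164.11155700683594, 119.90058135986328) 88.84532928466797 yaw -0.020152805758902114
```

Emit:
carry_out(
  deltas=[-0.094,0.001,-0.034,0,0,0,0.75,-0.094,0.001,-0.034,0,0,0,0.75,0.0684,0,-0.188,0,0,0,0.9,0.0684,0,-0.188,0,0,0,0.9,0.0684,0,-0.188,0,0,0,0.9,0.0684,0,-0.188,0,0,0,0.9,0,0,0,0,-0.0555,0,0.9,0,0,0,0,-0.0555,0,0.9,0,0,0,0,0,0,0.9],
)

```text
time: 22.45
tcp_pos: [613.3, -86.4, 201.2]
orientation: [-2.23, -2.207, 0.003]
contact_force: [-0.5, 0.6, -0.1]
opening: 76.6
finger_force: 0.0
```

```bash
python3 - <<'E'
from h import *
im=box(); sc=snapshot("scene"); cv2.imwrite("pics/s5.png",sc)
a=cv2.resize(im[180:270,265:355],None,fx=4.4,fy=4.4,interpolation=cv2.INTER_CUBIC)
b=cv2.resize(sc[190:280,300:390],None,fx=4.4,fy=4.4,interpolation=cv2.INTER_CUBIC)
cv2.imwrite("pics/p5.png",cv2.convertScaleAbs(np.hstack([a,b]),alpha=1.5)); print(a.shape)
# predicted pixels of handle ends via onz inverse check
m=cv2.inRange(cv2.cvtColor(im,cv2.COLOR_BGR2HSV),(0,0,115),(180,60,255)); m[:215]=0;m[236:]=0;m[:,:283]=0;m[:,326:]=0
p=np.argwhere(m)[:,::-1]; r=cv2.minAreaRect(p.astype(np.float32)); print(r, len(p)); print(onz("top",[r[0]],105))
go([592,32,140],yrot(YAW))
E
```

```text
box [616.38525391  47.93768311] (119.23007202148438, 131.54638671875) 0.12458662688732147 yaw 0.002174446843137454
(396, 396, 3)
((300.5, 224.0), (6.0, 27.0), 90.0) 83
[[588.20726865  46.5697009  105.        ]]
shift [ 0.5981 -0.1101  0.3029]
turn [-0.002  -0.0016  0.0004]
t 22.55 tcp [612.8075 -88.2153 199.8294] F [ 0.1574 -1.1246  1.0416] open 76.76711284951794 grip 0.0
```

View pics/p5.png

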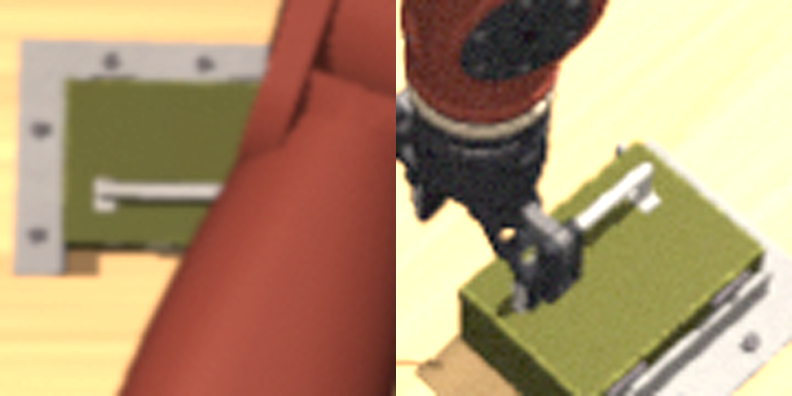

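The stitched view (top on the left, scene on the right) shows the box still square in the corner. The left end of the bar is at top crop (105,188) and scene crop (249,172); the arm hides the other end.

```bash
python3 - <<'E'
from h import *
T=lambda x,y:(np.array([x,y])+.5)/4.4-.5+[265,180]
S=lambda x,y:(np.array([x,y])+.5)/4.4-.5+[300,190]
print(two(T(105,188),S(249,172))); print(onz("top",[T(105,188),T(200,189)],105))
print(two(T(68,83),S(366,245)))
A=yrot(YAW); print("to above",A.T@(np.array([591.5,32,140])-robot.get_state()["tcp_pos"])/200)
E
```

```text
(array([594.02533886,  84.93053627, 103.97034011]), np.float64(1.6539041796985572))
[[593.34804476  84.25811379 105.        ]
 [592.78894642  16.60752939 105.        ]]
(array([675.19229724, 114.67198404,  71.00797968]), np.float64(3.043082456531303))
to above [ 0.59946868 -0.1152416   0.29914701]
```

Emit:
carry_out(
  deltas=[0.15,-0.025,0.0625,0,0,0,0.9,0.15,-0.025,0.0625,0,0,0,0.9,0.15,-0.025,0.0625,-0.002,-0.0016,0,0.9,0.15,-0.025,0.0625,0,0,0,0.9,0,0,0,0,0,0,0.9],
)

```text
time: 23.18
tcp_pos: [593.3, 32.6, 148.5]
orientation: [-2.235, -2.205, 0.003]
contact_force: [-0.4, -0.6, -0.3]
opening: 76.9
finger_force: 0.0
```

```bash
python3 - <<'E'
from h import *
go([594,32,110],yrot(YAW))
E
```

```text
shift [-0.0028  0.0041  0.1923]
turn [-0.001  -0.0001  0.0003]
t 23.175 tcp [593.319   32.5522 148.4545] F [-0.3707 -0.6226 -0.3137] open 76.93216399936313 grip 0.0
```

Emit:
carry_out(
  deltas=[0,0.003,0.07,0,0,0,0.9,0,0.002,0.07,0,0,0,0.9,0,0,0.05,0,0,0,0.9,0,0,0,0,0,0,0.6,0,0,0,0,0,0,0.4,0,0,0,0,0,0,0.2,0,0,0,0,0,0,0,0,0,0,0,0,0,0,0,0,0,0,0,0,0,0,0,0,0,0,0,0],
  force=50,
)

```text
time: 24.42
tcp_pos: [595.4, 31.9, 112.3]
orientation: [2.236, 2.205, -0.002]
contact_force: [-0.1, -0.0, 0.3]
opening: 0.3
finger_force: 0.0
```

```bash
python3 - <<'E'
from h import *
go(None,yrot(YAW)); print(robot.get_state()["joint_pos"],robot.get_state()["torque"])
E
```

```text
turn [0.0001 0.0007 0.0001]
t 24.425 tcp [595.3882  31.8564 112.2685] F [-0.1062 -0.0217  0.3401] open 0.2748858418025778 grip 0.0
[-0.1646  0.0978 -0.0968  1.3755 -0.002   1.4203] [ 0.0066 -0.0339  0.0165]
```

```bash
python3 - <<'E'
from h import *
im=snapshot("top"); sc=snapshot("scene"); cv2.imwrite("pics/t6.png",im); cv2.imwrite("pics/s6.png",sc)
a=cv2.resize(im[180:270,265:355],None,fx=4.4,fy=4.4,interpolation=cv2.INTER_CUBIC)
b=cv2.resize(sc[190:280,300:390],None,fx=4.4,fy=4.4,interpolation=cv2.INTER_CUBIC)
cv2.imwrite("pics/p6.png",cv2.convertScaleAbs(np.hstack([a,b]),alpha=1.5))
E
```

```text
(no output)
```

View pics/p6.png

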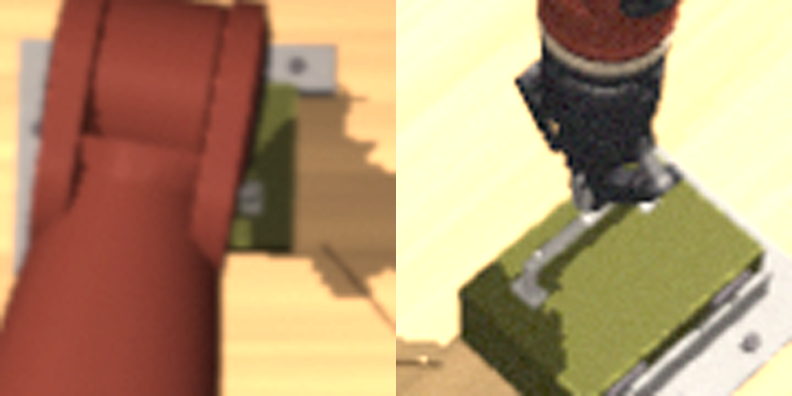

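```bash
python3 - <<'E'
from h import *
def proj(n,P):
    m=camera_model(n); f=240/np.tan(np.radians(m["vertical_fov"]/2)); M=R.from_rotvec(m["attitude"]).as_matrix()
    c=M.T@(np.array(P)-m["eye"]); x=np.array([c[0],-c[1]])/-c[2]; return x*(1+m["k1"]*x@x)*f+[m["cx"],m["cy"]]
for P in ([595,32,90],[595,32,112],[593,32,105],[593,85,105],[593,-21,105],[675,115,70],[675,-55,70],[557,-55,70]):
    q=proj("scene",P); print(P,(q-[300,190]+.5)*4.4+[396,0])
E
```

```text
[595, 32, 90] [589.06255484 232.52441569]
[595, 32, 112] [590.54746729 215.44292974]
[593, 32, 105] [587.8695195 219.0505927]
[593, 85, 105] [643.3003314  170.80620588]
[593, -21, 105] [531.00521119 268.53482506]
[675, 115, 70] [760.17386328 246.01499724]
[675, -55, 70] [583.50101788 407.12612536]
[557, -55, 70] [454.65587323 292.39156504]
```

The fingers shut without the bar, with grip 0 and opening 0.3. I have no picture views left, so I'll check the pixel values near the fingertips numerically.

```bash
python3 - <<'E'
from h import *
g=cv2.imread("pics/s6.png"); h=cv2.cvtColor(g,cv2.COLOR_BGR2HSV)
for y in range(222,250): print(y," ".join(f"{h[y,x,2]:3d}{'o' if h[y,x,1]>110 else '.' if h[y,x,1]<70 else '-'}" for x in range(330,364)))
print(robot.get_state()["opening"])
E
```

```text
222 223- 225- 222- 197- 107o  36.  32.  29.  29.  29.  28.  25.  29.  28.  30.  29.  40.  34.  35.  26.  23.  33.  22.  27.  28.  45.  58.  47.  80- 164- 208- 211- 212- 212-
223 225- 226- 226- 212- 155-  34.  25.  27.  34.  32.  25.  29.  30.  26.  24.  28.  31.  28.  31.  33.  24.  34.  25.  29.  32.  47.  56.  65.  90. 148. 186. 206- 214- 217-
224 228- 225- 221- 215- 197- 145-  94- 111-  26.  28.  31.  30.  26.  19.  28.  27.  35.  32.  27.  32.  28.  29.  27.  31.  36.  48.  66.  80. 119. 154. 165. 184. 206- 223-
225 225- 221- 217- 214- 215- 207- 203- 191- 109-  23.  30.  30.  30.  26.  29.  29.  22.  25.  28.  30.  33.  24.  29.  28.  31.  48.  80. 102. 111. 137. 158. 164. 186. 214-
226 220- 217- 216- 215- 218- 220- 222- 208- 126-  20-  29.  25-  31-  32.  34.  28.  28.  28.  28.  29.  30.  27.  25-  24.  30.  52.  82. 109. 110. 119. 141. 152. 166. 190.
227 216- 215- 216- 219- 219- 219- 220- 206- 124o  29-  31.  30.  21-  30.  25.  24.  28.  25.  23.  20.  31-  40.  56o  68-  71-  57.  70.  95. 108. 110. 108. 103. 109. 142.
228 214- 217- 217- 220- 221- 221- 219- 217- 189- 110-  3
[... 3091 characters left out ...]
91-  94. 108. 111. 113. 110.  85-  59-  53o  52o  66o  88o  93o 102o  98o 102o 100o 102o 101o 103o 102o 101o 102o 102o 100o 101o 102o 101o 101o 101o 102o 101o
247 100o 119. 145. 107. 109. 109.  97.  79.  62o  50o  54o  70o  96o 101o  99o  99o  98o  98o 101o 104o 102o 101o 103o 100o 100o 101o 101o 103o 102o 104o  98o 102o 102o 102o
248  97- 112. 129. 111. 108.  92.  63-  48o  51o  49o  67o  94o 101o 101o 100o 100o  99o 103o  99o 103o  99o 104o 103o 103o 101o 102o 104o  99o 103o 101o 101o 103o 102o 104o
249 106. 109. 107. 104.  88.  63-  50o  54o  56-  65o  93o 101o  98o 101o 103o 101o 100o 103o  99o 102o 100o 103o 104o 101o 103o 100o 103o 102o  99o 103o 103o 103o 105o 101o
0.01815254427762921
```

Emit:
carry_out(
  deltas=[0,0,-0.1,0,0,0,0,0,0,-0.1,0,0,0,0,0,0,0,0,0,0,0.6,0,0,0,0,0,0,0.6],
)

```text
time: 25.02
tcp_pos: [595.5, 31.9, 152.4]
orientation: [2.236, 2.204, -0.001]
contact_force: [-0.4, -0.7, 0.6]
opening: 35.5
finger_force: 0.0
```

```bash
python3 - <<'E'
from h import *
go(); g=snapshot("scene"); cv2.imwrite("pics/s7.png",g); h=cv2.cvtColor(g,cv2.COLOR_BGR2HSV)
for y in range(226,256): print(y," ".join(f"{h[y,x,2]:3d}{'o' if h[y,x,1]>110 else '.' if h[y,x,1]<70 else '-'}" for x in range(326,360)))
E
```

```text
t 25.025 tcp [595.5233  31.9119 152.4178] F [-0.4133 -0.6868  0.5885] open 35.52379034074295 grip 0.0
226 225- 226- 228- 225- 220- 217- 215- 217- 217- 220- 218- 204- 204- 214- 220- 219- 218- 217- 219- 220- 219- 200-  23.  31.  28.  35.  40.  52.  53.  46.  32.  26-  27.  34.
227 226- 227- 223- 219- 215- 214- 217- 219- 219- 220- 221- 220- 220- 219- 220- 218- 219- 220- 220- 220- 209- 164-  43.  28-  36.  34.  32.  38.  37.  34.  31.  25.  26.  29.
228 227- 225- 219- 215- 215- 216- 220- 221- 220- 220- 220- 220- 220- 219- 220- 220- 220- 221- 220- 210- 172o 105-  76.  30.  28.  33.  23.  26.  25-  29.  31.  32.  32.  31.
229 223- 217- 216- 215- 217- 219- 221- 219- 220- 220- 220- 220- 219- 218- 220- 221- 220- 218- 211- 178- 119o  74.  91.  73.  34.  30.  30.  32.  25.  20-  29.  18.  39.  72o
230 217- 215- 216- 218- 218- 220- 219- 220- 221- 221- 220- 219- 219- 221- 222- 220- 215- 200- 167o 122o  92o  74.  92.  80.  39.  27.  27.  23.  27.  29.  29.  37.  67-  94o
231 216- 216- 218- 218- 220- 220- 219- 219- 219- 219- 221- 220- 220- 222- 220- 213- 188- 150o 114o 103o  91o  71.  94.  83.  31.
[... 3521 characters left out ...]
101o
252 101o 100o  95-  95.  95.  90.  72.  55o  54o  70o  91o  97o 102o 101o 101o  98o 103o 100o 101o  97o 101o 104o 102o 101o 100o 101o 105o 103o 102o 101o 102o 102o 103o 103o
253 104- 135. 153.  89.  92.  87.  66-  53o  67o  94o  98o  99o 103o 101o 101o 101o 100o  98o 100o 102o 103o 102o 102o 102o 100o 100o 100o 100o 104o 102o  99o 101o 102o 106o
254 147. 176. 167.  91.  94.  89.  73.  63o  95o 102o 103o  98o  99o  98o 100o  99o 100o 100o 101o  99o 103o 102o 102o 102o 100o 102o 102o 100o 102o  99o 101o 104o 103o 105o
255 143. 164. 130.  87.  90. 116. 146. 125. 102o 100o 101o 100o 101o 101o  99o  99o 104o 102o 101o  99o 102o 101o 106o 102o 102o 101o 100o 101o 101o 103o 101o 102o 102o 103o
```

The bar hasn't moved. The fingertips look about 20 mm higher than I assumed and closed just above it. I'll go deeper, to TCP z=95, which is safe in any case, and close in stages.

Emit:
carry_out(
  deltas=[0,0,0,0,0,0,0.9,0,0,0,0,0,0,0.9,0,0,0.1,0,0,0,0.9,0,0,0.1,0,0,0,0.9,0,0,0.06,0,0,0,0.9,0,0,0.03,0,0,0,0.9,0,0,0,0,0,0,0.9],
)

```text
time: 25.95
tcp_pos: [595.2, 31.8, 93.9]
orientation: [2.236, 2.205, -0.002]
contact_force: [0.5, 0.3, 0.5]
opening: 76.8
finger_force: 0.0
```

Emit:
carry_out(
  deltas=[0,0,0,0,0,0,0.4,0,0,0,0,0,0,0.3,0,0,0,0,0,0,0.3,0,0,0,0,0,0,0.3],
  force=20,
)

```text
time: 26.45
tcp_pos: [595.5, 31.8, 94.4]
orientation: [2.236, 2.204, -0.002]
contact_force: [-0.2, 0.8, 0.5]
opening: 25.8
finger_force: 0.0
```

Emit:
carry_out(
  deltas=[0,0,0,0,0,0,0.2,0,0,0,0,0,0,0.2],
  force=20,
)

```text
time: 26.7
tcp_pos: [595.4, 31.8, 94.3]
orientation: [2.236, 2.204, -0.002]
contact_force: [-0.3, -0.5, -0.8]
opening: 17.1
finger_force: 0.0
```

Emit:
carry_out(
  deltas=[0,0,0,0,0,0,0.15,0,0,0,0,0,0,0.15],
  force=20,
)

```text
time: 26.95
tcp_pos: [595.4, 31.8, 94.3]
orientation: [2.236, 2.205, -0.002]
contact_force: [0.5, 0.6, 0.2]
opening: 12.6
finger_force: 0.0
```

Emit:
carry_out(
  deltas=[0,0,0,0,0,0,0,0,0,0,0,0,0,0],
  force=40,
)

```text
time: 27.2
tcp_pos: [595.4, 31.8, 94.4]
orientation: [2.236, 2.204, -0.002]
contact_force: [-1.1, -0.3, 2.1]
opening: -0.0
finger_force: 0.7
```

```bash
python3 - <<'E'
from h import *
go(); g=snapshot("scene"); cv2.imwrite("pics/s8.png",g); h=cv2.cvtColor(g,cv2.COLOR_BGR2HSV)
for y in range(224,254,1): print(y," ".join(f"{h[y,x,2]:3d}{'o' if h[y,x,1]>110 else '.' if h[y,x,1]<70 else '-'}" for x in range(330,358)))
E
```

```text
t 27.2 tcp [595.4152  31.8047  94.3607] F [-1.0581 -0.3244  2.1397] open -0.012221304004828943 grip 0.717456266283989
224 227- 221- 191- 103o  32.  33.  36.  24.  13.  25.  25.  31.  33.  30.  27.  30.  23.  31.  26.  33.  30.  28.  30.  25.  30.  32.  37.  50.
225 226- 221- 206- 152-  35.  34.  30.  28.  29.  23.  29.  22-  25.  31.  24.  30.  34.  38.  27.  33.  20.  30.  31.  23.  33.  49.  50.  37.
226 220- 216- 211- 192- 108o  32.  27.  30.  32.  31.  31.  28.  30.  29o  29.  35.  31.  32.  24.  27.  24.  24.  27.  30.  42.  58.  56.  37.
227 214- 214- 216- 213- 188-  69-  41.  68-  32.  21.  29.  34.  22-  30.  29.  29.  31.  27.  29.  29.  30.  21o  29.  32.  45.  60.  65.  57.
228 215- 218- 219- 219- 215- 192- 180- 182-  65-  30.  31.  27.  28-  28.  29.  33.  30.  23.  28.  28.  32.  30.  26.  34.  42.  69.  97.  97.
229 217- 220- 220- 218- 221- 218- 213- 202-  73-  28.  27-  31.  27.  30.  30.  25-  22.  28.  24.  31.  32.  29.  30.  31.  35.  64. 108. 106.
230 219- 219- 221- 219- 220- 219- 220- 204- 114-  26.  26.  32.  29.  31.  27.  24.  24.  31.  29.  24.  25.  39.  72.
[... 2637 characters left out ...]
 99.  80.  56-  55o  53o  54o  67o  92o  99o 100o 100o  99o 101o 100o 102o 102o 104o 100o 100o 101o 101o 101o  98o 102o 100o
250 114. 109. 101.  71.  55-  53o  50o  54o  53o  58o  80o 100o  96o 103o  97o  99o 100o  99o 101o 101o 103o 103o 103o 101o 102o  97o 102o 101o
251 105.  96.  74.  54-  52o  50o  51o  59-  66o  90o  90o  98o  99o 104o  99o  99o  99o 102o  99o 101o 102o 102o 103o 102o  99o 102o 103o  98o
252  94.  87.  64.  53-  54o  52o  52-  51o  60o  71o  83o  97o 104o  99o 100o 101o 102o 101o 102o 102o 101o 102o 100o 103o 103o 101o 102o 100o
253  94.  89.  58-  50o  56o  54o  54o  55o  52o  63o  93o 101o  99o 101o  99o 101o 102o 102o 101o 100o  98o  99o 101o 101o 102o 102o 103o 105o
```

Shutting the fingers only just touched the top of the bar: Fz +2 with TCP reading 94. So the tips really stand about 16 mm behind the reported TCP. The contact distances from both pushes fit this too. I'll regrasp with TCP z≈71.

Emit:
carry_out(
  deltas=[0,0,-0.1,0,0,0,0,0,0,0,0,0,0,0.7,0,0,0,0,0,0,0.7,0,0,0,0,0,0,0.7,0,0,0.08,0,0,0,0.7,0,0,0.08,0,0,0,0.7,0,0,0.06,0,0,0,0.7,0,0,0,0,0,0,0.7],
)

```text
time: 28.25
tcp_pos: [594.2, 31.9, 68.4]
orientation: [-2.237, -2.205, 0.004]
contact_force: [-0.8, -0.2, -0.2]
opening: 60.0
finger_force: 0.0
```

Emit:
carry_out(
  deltas=[0,0,0,0,0,0,0.3,0,0,0,0,0,0,0.25,0,0,0,0,0,0,0.25,0,0,0,0,0,0,0.25],
  force=20,
)

```text
time: 28.75
tcp_pos: [595.5, 31.7, 70.5]
orientation: [2.236, 2.204, -0.002]
contact_force: [0.2, -0.2, 0.2]
opening: 21.3
finger_force: 0.0
```

Emit:
carry_out(
  deltas=[0,0,0,0,0,0,0.18,0,0,0,0,0,0,0.18],
  force=20,
)

```text
time: 29.0
tcp_pos: [595.4, 31.7, 70.3]
orientation: [2.236, 2.204, -0.002]
contact_force: [1.0, -0.2, -0.2]
opening: 15.3
finger_force: 0.0
```

Emit:
carry_out(
  deltas=[0,0,0,0,0,0,0.13,0,0,0,0,0,0,0.13],
  force=20,
)

```text
time: 29.25
tcp_pos: [594.5, 31.8, 70.2]
orientation: [2.237, 2.205, -0.004]
contact_force: [-5.0, 0.5, 2.6]
opening: 11.1
finger_force: 2.7
```

Emit:
carry_out(
  deltas=[0,0,0,0,0,0,0,0,0,0,0,0,0,0,0,0,0,0,0,0,0],
  force=60,
)

```text
time: 29.62
tcp_pos: [593.8, 31.8, 70.2]
orientation: [-2.237, -2.205, 0.005]
contact_force: [-8.8, -0.3, 6.2]
opening: 7.9
finger_force: 58.5
```

```bash
python3 - <<'E'
from h import *
go(); s=robot.get_state(); print(s["joint_pos"],s["torque"])
for i in range(0,61,5):
    a=np.radians(i); r=np.hypot(85,45); p=np.arctan2(45,85); print(i, round(85-r*np.cos(p+a),1), round(r*np.sin(p+a)-45,1))
E
```

```text
t 29.625 tcp [593.8215  31.8415  70.2161] F [-8.7796 -0.2903  6.2359] open 7.915393783755893 grip 58.52830767631531
[-0.1647  0.1161 -0.1544  1.3027 -0.0026  1.4202] [-0.0926  1.866  -0.0518]
0 0.0 0.0
5 4.2 7.2
10 9.1 14.1
15 14.5 20.5
20 20.5 26.4
25 27.0 31.7
30 33.9 36.5
35 41.2 40.6
40 48.8 44.1
45 56.7 46.9
50 64.8 49.0
55 73.1 50.4
60 81.5 51.1
```

The bar is gripped (opening 7.9, grip 58 N) with a mild push into the fence. I'll test-lift to about 10°, with a small +y bias.

Emit:
carry_out(
  deltas=[0.008,0,0,0,0,0,0,0,0.021,-0.036,0,0,0,0,0,0.0245,-0.0345,0,0,0,0,0,0,0,0,0,0,0],
  force=70,
)

```text
time: 30.12
tcp_pos: [602.3, 31.8, 84.2]
orientation: [2.238, 2.204, -0.011]
contact_force: [-12.8, -7.1, 5.8]
opening: 7.7
finger_force: 68.8
```

Emit:
carry_out(
  deltas=[0,0.027,-0.032,0,0,0,0,0,0.03,-0.0295,0,0,0,0,0,0.0325,-0.0265,0,0,0,0,0,0.0345,-0.024,0,0,0,0,0,0,0,0,0,0,0],
)

```text
time: 30.75
tcp_pos: [628.0, 31.2, 108.9]
orientation: [2.236, 2.203, -0.008]
contact_force: [-17.1, -8.1, 19.6]
opening: 7.4
finger_force: 69.9
```

```bash
python3 - <<'E'
from h import *
go(None,yrot(YAW)); print(robot.get_state()["torque"])
E
```

```text
turn [-0.0007  0.0018 -0.0002]
t 30.75 tcp [628.0137  31.2465 108.9306] F [-17.1487  -8.1475  19.5583] open 7.39511019172826 grip 69.93021011352539
[-1.5302  3.6717 -0.0666]
```

Emit:
carry_out(
  deltas=[0,0.033,-0.026,0,0,0,0,0,0.035,-0.0225,0,0,0,0,0,0.0395,-0.014,0,0,0,0,0,0,0,0,0,0,0],
)

```text
time: 31.25
tcp_pos: [650.8, 30.8, 120.6]
orientation: [2.236, 2.202, -0.006]
contact_force: [-7.4, -7.9, 11.3]
opening: 7.6
finger_force: 69.6
```

Emit:
carry_out(
  deltas=[0,0.0405,-0.0105,0,0,0,0,0,0.0415,-0.007,0,0,0,0,0,0,0,0,0,0,0],
)

```text
time: 31.62
tcp_pos: [668.2, 30.7, 124.0]
orientation: [2.235, 2.201, -0.003]
contact_force: [-1.1, -6.3, 5.5]
opening: 7.6
finger_force: 71.1
```

```bash
python3 - <<'E'
from h import *
from scipy.optimize import least_squares as ls
go(None,yrot(YAW)); s=robot.get_state()["tcp_pos"]
P=np.array([[593.8,70.2],[602.3,84.2],[628.0,108.9],[650.8,120.6],[s[0],s[2]]])
f=ls(lambda c:np.hypot(P[:,0]-c[0],P[:,1]-c[1])-96.2,[679,25]).x; print(f,np.hypot(*(P-f).T)); 
a=np.degrees(np.arctan2(P[:,1]-f[1],f[0]-P[:,0])); print(a-27.9)
sc=snapshot("scene"); cv2.imwrite("pics/s9.png",sc); tp=snapshot("top"); cv2.imwrite("pics/t9.png",tp)
E
```

```text
turn [ 0.0007  0.0015 -0.0003]
t 31.625 tcp [668.2338  30.6579 124.0295] F [-1.1408 -6.2922  5.4669] open 7.6330612604886685 grip 71.09351992607117
[680.8055  28.7999] [96.3531 96.0848 95.9398 96.5795 96.0559]
[-2.4533  7.31   28.7054 43.9997 54.5796]
```

```bash
cat >> h.py <<'E'
def proj(n,P):
    m=camera_model(n); f=240/np.tan(np.radians(m["vertical_fov"]/2)); M=R.from_rotvec(m["attitude"]).as_matrix()
    c=M.T@(np.array(P)-m["eye"]); x=np.array([c[0],-c[1]])/-c[2]; return x*(1+m["k1"]*x@x)*f+[m["cx"],m["cy"]]
E
python3 - <<'E'
from h import *
H=np.array([677.5,60])
for a in (50,55,60,65):
    r=np.radians(a); rot=lambda x,z:H+[x*np.cos(r)+z*np.sin(r),-x*np.sin(r)+z*np.cos(r)]
    e=rot(-120,10); b=rot(-85,45); print(a,"edge",e,"bar",b)
    for n in("scene","top"): print("  ",n,"edgeR",proj(n,[e[0],-53,e[1]]),"edgeL",proj(n,[e[0],117,e[1]]),"barR",proj(n,[b[0],-20,b[1]]),"barL",proj(n,[b[0],84,b[1]]))
g=cv2.imread("pics/s9.png"); h=cv2.cvtColor(g,cv2.COLOR_BGR2HSV)
m=cv2.inRange(h,(27,90,15),(50,255,140)); m[:195]=0;m[310:]=0;m[:,:290]=0;m[:,400:]=0
for c in cv2.findContours(m,cv2.RETR_EXTERNAL,cv2.CHAIN_APPROX_SIMPLE)[0]:
    if cv2.contourArea(c)>40: print("scene",cv2.contourArea(c),cv2.approxPolyDP(c,1.5,True)[:,0].tolist())
g=cv2.imread("pics/t9.png"); h=cv2.cvtColor(g,cv2.COLOR_BGR2HSV)
m=cv2.inRange(h,(27,90,15),(50,255,140)); m[:185]=0;m[260:]=0;m[:,:270]=0;m[:,350:]=0
for c in cv2.findContours(m,cv2.RETR_EXTERNAL,cv2.CHAIN_APPROX_SIMPLE)[0]:
    if cv2.contourArea(c)>15: print("top",cv2.contourArea(c),cv2.approxPolyDP(c,1.5,True)[:,0].tolist())
E
```

```text
50 edge [608.02593127 158.35320927] bar [657.33505312 154.0392201 ]
   scene edgeR [326.31841945 251.46867295] edgeL [368.43715315 214.9111691 ] barR [347.66412309 256.06685477] barL [373.33168282 233.19222943]
   top edgeR [332.73101034 215.65253084] edgeL [276.77650157 215.52023213] barR [321.8895331  199.77126999] barL [287.82785674 199.68486663]
55 edge [616.86234808 164.03400968] bar [665.6078449 155.4388634]
   scene edgeR [328.66400541 252.46023794] edgeL [370.90517041 215.67017823] barR [349.89250877 257.71584801] barL [375.57293644 234.73560922]
   top edgeR [332.78126134 212.5211276 ] edgeL [276.65867163 212.38649978] barR [321.89695661 197.0148792 ] barL [287.81972519 196.92741149]
60 edge [626.16025404 168.92304845] bar [673.97114317 156.11215932]
   scene edgeR [331.14993959 253.71231644] edgeL [373.49472682 216.68872952] barR [352.14222254 259.52347211] barL [377.82499783 236.44195756]
   top edgeR [332.82476184 209.25520626] edgeL [276.56111574 209.11822011] barR [321.90275246 194.26571447] barL [287.8248536  194.17722475]
65 edge [635.84888646 172.98311706] bar [682.36129817 156.05398368]
   scene edgeR [333.756561   255.21793647] edgeL [376.18499707 217.96177447] barR [354.39345438 261.4748414 ] barL [380.06803282 238.29735106]
   top edgeR [332.86106586 205.88366203] edgeL [276.4848689  205.74431293] barR [321.90686881 191.54829488] barL [287.84319831 191.45883635]
scene 1597.5 [[384, 247], [379, 251], [368, 252], [366, 255], [360, 253], [351, 262], [345, 259], [341, 260], [338, 255], [343, 249], [349, 255], [356, 249], [354, 244], [356, 240], [350, 232], [347, 232], [348, 230], [322, 251], [317, 258], [315, 257], [315, 266], [329, 279], [331, 278], [331, 281], [336, 286], [339, 286], [339, 288], [382, 251]]
top 46.5 [[325, 202], [327, 205], [326, 210], [323, 212], [318, 211], [318, 214], [330, 215], [330, 211], [327, 211], [330, 203], [328, 203], [330, 205], [328, 206]]
```

```bash
python3 - <<'E'
from h import *
g=cv2.imread("pics/s9.png"); h=cv2.cvtColor(g,cv2.COLOR_BGR2HSV)
print("    "+" ".join(f"{x:4d}" for x in range(318,366)))
for y in range(242,270): print(y," ".join(f"{h[y,x,2]:3d}{'o' if h[y,x,1]>110 else '.' if h[y,x,1]<70 else '-'}" for x in range(318,366)))
E
```

```text
318  319  320  321  322  323  324  325  326  327  328  329  330  331  332  333  334  335  336  337  338  339  340  341  342  343  344  345  346  347  348  349  350  351  352  353  354  355  356  357  358  359  360  361  362  363  364  365
242 222- 221- 222- 223- 224- 224- 224- 226- 227- 226- 225- 222- 216- 180o 121o  77o  52o  41o  43-  42o  46o  47o  49-  53o  48o  55o  52o  50o  57o  56o  55o  64o  75o  79o  77o  77o  81o  81o  76o  53-  31.  41.  45.  32.  30.  24.  27.  24.
243 221- 223- 223- 225- 225- 225- 226- 226- 227- 224- 225- 217- 184o 122o  73o  52o  41-  46o  41o  50-  47o  46o  50o  51-  53o  54-  48o  47o  52o  54o  54o  56o  64o  66o  77o  76o  78o  77o  71o  50-  55.  80.  79.  39.  33.  22.  31.  30.
244 224- 224- 224- 225- 225- 227- 226- 226- 225- 224- 215- 171o 122o  70o  52o  49-  45o  45-  43o  45o  46o  50o  48o  49o  54o  51o  55o  53o  54o  54o  51o  53o  53o  58o  80o  80o  78o  81o  72o  45.  69.  82.  59.  30.  20.  24.  34.  26.
245 225- 225- 224- 224- 228- 227- 226- 225- 221- 197- 154o 101o  64o  46o  44o  43o  56-  70o  72o  74o  47o  54o  47o  55o  51o 
[... 5270 characters left out ...]
3o  57o  73o 119. 178. 211. 216. 216. 208. 161. 132. 127.  72.  46o  54o  52o  52o  51o  56o  53o  51o  50o  52o  55-  54o  54o  53o  56o  47o  57o  53o  50o  61o  73o  78o  74o  77o  81o  79o  80o  84o  92o  95.
268  41o  44-  39o  39o  46o  37o  43o  45o  60- 112. 169. 197. 204. 162. 134. 131. 122. 109.  46-  51o  48o  50o  52o  55o  55o  58o  51o  52o  51o  54o  59o  52o  49-  54o  52o  57o  52o  64o  79o  78o  79o  79o  78o  80o  86o  88-  98.  93.
269  43o  45-  43-  34o  43o  47-  41o  43o  44o  51-  89. 133. 156. 125. 131. 126. 117. 120.  72.  46o  51o  49o  52o  55-  52o  53o  54o  54o  55o  55o  53o  46o  55o  52o  55o  48o  55o  64o  81o  81o  80o  77o  78o  83o  91-  98.  97.  85.
```

Four estimates put the lid near 56°: the circle fit, the x travel, and the bar and edge lines in the scene picture. I'll add the last 4°.

Emit:
carry_out(
  deltas=[0,0.017,-0.002,0,0,0,0,0,0.0165,0,0,0,0,0,0,0,0,0,0,0,0,0,0,0,0,0,0,0],
)

```text
time: 32.22
tcp_pos: [674.5, 30.6, 124.5]
orientation: [2.235, 2.201, -0.003]
contact_force: [-2.5, -7.3, 6.7]
opening: 7.3
finger_force: 71.2
```

```bash
python3 - <<'E'
from h import *
go(); 
g=snapshot("scene"); cv2.imwrite("pics/s10.png",g); t=snapshot("top"); cv2.imwrite("pics/t10.png",t)
v=cv2.cvtColor(g,cv2.COLOR_BGR2HSV)
print("bar: brightest row per column", [(x,int(250+np.argmax(np.where(v[250:266,x,1]<70,v[250:266,x,2],0)))) for x in range(350,360)])
print("side edge", [(y,int(326+np.argmax(v[y,326:350,1]>110))) for y in range(258,284,3)])
# body fixed? compare body's front-lower right silhouette and top views before/after lifting
for n,m in(("s5","s10"),):
    a=cv2.imread(f"pics/{n}.png").astype(int);b=cv2.imread(f"pics/{m}.png").astype(int)
    d=np.abs(a-b).max(2)[255:300,300:345]; print("changed px in lower body region by row",[(255+i,int((r>40).sum())) for i,r in enumerate(d) if i%4==0])
for nm in("t5","t6","t10","t9"):
    im=cv2.imread(f"pics/{nm}.png")
    if im is None: continue
    g=cv2.cvtColor(im,cv2.COLOR_BGR2HSV)
    for y in (236,): print(nm,y," ".join(f"{g[y,x,2]}{'o' if g[y,x,1]>110 else '.'}" for x in range(318,340)))
    print(nm,"col 328:"," ".join(f"{g[y,328,2]}{'o' if g[y,328,1]>110 else '.'}" for y in range(196,244)))
    print(nm,"col 324:"," ".join(f"{g[y,324,2]}{'o' if g[y,324,1]>110 else '.'}" for y in range(196,244)))
E
```

```text
t 32.225 tcp [674.5276  30.5832 124.5378] F [-2.5456 -7.2594  6.6962] open 7.328215239384845 grip 71.19242906570435
bar: brightest row per column [(350, 259), (351, 260), (352, 259), (353, 258), (354, 257), (355, 256), (356, 256), (357, 254), (358, 254), (359, 251)]
side edge [(258, 332), (261, 334), (264, 337), (267, 336), (270, 326), (273, 326), (276, 326), (279, 326), (282, 326)]
changed px in lower body region by row [(255, 16), (259, 21), (263, 23), (267, 18), (271, 13), (275, 11), (279, 7), (283, 3), (287, 10), (291, 17), (295, 20), (299, 35)]
t6 236 51o 55o 55o 51o 44o 40o 37o 35o 30o 29o 28o 29o 39o 68o 96o 104o 105o 104o 103o 100o 88o 84o
t6 col 328: 124. 120. 107. 86. 73o 70o 70o 71o 70o 70o 70o 69o 60o 49o 41o 39o 39o 39o 39o 39o 39o 40o 39o 39o 39o 39o 39o 39o 40o 40. 39o 40o 40o 40o 40o 40o 40o 40o 40o 36o 28o 59o 124o 179o 193o 193o 194o 196o
t6 col 324: 46o 39o 35o 34o 32o 31o 34o 38o 39o 43o 46o 49o 56o 59o 64o 63o 58o 53o 45o 40o 39o 40o 39o 40o 42. 49. 56. 56. 55. 56. 58. 57. 50. 43. 40o 41o 40o 40o 40o 36o 37o 99o 169o 191o 194o 193o 194o 195o
t10 236 56o 59o 58o 5
[... 522 characters left out ...]
 201o 200o 201o 203o
t9 236 56o 58o 58o 57o 57o 58o 57o 54o 50o 48o 50. 49o 55o 78o 102o 108o 108o 108o 107o 103o 91o 88o
t9 col 328: 83. 43. 28o 26o 26o 27o 27o 25o 26o 26o 26o 27o 28o 26o 26o 34o 48o 60o 62o 67. 83. 94. 105. 104. 102. 104. 127. 170. 188. 190. 190. 189. 183. 173. 177. 169. 168. 163. 156. 103. 50. 63o 128o 185o 199o 200o 200o 202o
t9 col 324: 89. 59. 50. 49. 45. 44. 44. 43. 44. 45. 50. 52. 51. 46. 33. 33o 47o 60o 59o 67. 90. 102. 100. 95. 95. 104. 129. 173. 187. 179. 173. 167. 185. 194. 194. 192. 191. 187. 172. 109. 57o 104o 174o 197o 200o 200o 200o 202o[ WARN:0@3.533] global loadsave.cpp:275 findDecoder imread_('pics/t5.png'): can't open/read file: check file path/integrity
```

The top view puts the lid edge at row 209, where 60° predicts 209.3. The bar in the scene view fits 60° too. The body edges haven't moved since it was seated, and light pushes into the corner persist. Handing in.

```bash
python3 -c "
from rig import job
print(job.close_job())"
```

```text
the job is handed in; nothing more can be done
None
```

I handed the job in with the loose box seated square in the corner, its lid held at about 60 degrees (from both cameras) by the gripper; it took about 32 s, and nothing but the box was knowingly touched.

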